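# Clip a power module into the test jig and switch it on

## Robot

A 6-joint arm with a two-finger parallel gripper is mounted at the origin on the work surface. World frame = base frame: x ahead of the robot, y to its left, z up, the work surface at z = 0. Lengths are in m, angles in degrees, forces in N, time in s.
With the tool pointing down it reaches from about 0.4 to 0.825 m from the base axis. Payload 7 kg.
Tool frame: the origin (TCP) lies midway between the tips of the shut fingers; the grasp point (between the pads) lies 19 mm behind it; z points along the fingers, y is the direction in which the jaws open and shut (so a half turn about z gives the same grasp; the last joint's range is limited). The gripper opens to 88 mm and grips with 3 to 60 N. Pads are 19 mm wide; open, the fingers measure 130 mm over their backs; the gripper's body (78 mm by 193 mm) begins 47 mm behind the grasp point.
Start: joints at [89.96, 20.546, 0.682, 0, -70.136, -16.507], TCP at [0.192, 0.647, 0.227] pointing down, gripper open.
Joint ranges: [-176.03, 176.03], [-82.01, 121.73], [-58.28, 71.71], [-173.87, 95.51], [-174.79, -0.11], [-173.66, 173.66]. Speed limits (degrees/s): [136.94, 136.94, 172.46, 180, 180, 180].

## Interface

Orientations are given as [roll, pitch, yaw] about the fixed x, y, z axes, in that order (R = Rz(yaw) Ry(pitch) Rx(roll)).
In Python, from plant import get_state, capture, close_job gives the robot as it stands.
- The arm moves only by the tool apply_moves, never from a script. Its argument "commands" is a list of rows, each an object with "grip": the opening, from 0 (shut) to 1 (fully open); "dp": the shift along the tool's x, y, z in mm, a list of three; "yaw": the turn about the tool's z in rad. A call has 1 to 12 rows; each row is the pose to reach, as a shift and turn from the pose commanded when the call began, along the tool's axes at that moment; what a row does not reach only later rows make up. A row lasts 1/8 s, in which the tool goes at most 62.5 mm and 10.7 degrees, less where a joint would pass 70% of its speed; a pose out of reach is approached as far as the arm can. A call with a gripper value outside its range is refused whole. The fingers move at their own pace and stop on an object; "newtons" is the grip in N (left out, the last holds). Time passes only in rows, so rows that repeat a pose let the fingers close. It gives the time, the measured TCP pose, the force and the opening at its end, in the units of the state.
- get_state(): the state, without advancing time (a new reading comes with each control period).
- capture(name): name is "scene" or "top" or "wrist"; returns a dict with "color" (384x512x3 uint8, red, green, blue), "camera_matrix" (3x3 intrinsics, pixels), "xyz" and "rotation" of the camera in the world; the wrist camera has in their place "T_tool_cam" (4x4, takes a point from camera to tool coordinates, whose origin is the TCP and whose axes are the flange's). Camera axes: x right, y up, looking along -z (the intrinsics and any distortion apply to the point x, -y, -z); pixel columns grow to the right and rows downward; lengths in m; the calibration is good to about 2 mm. A picture is of the moment at which its call begins: read the wrist's pose just before it. There is no depth.
- close_job(): hands the job in, once; it reports no verdict.
The state is a dict: "time_s": time; "joints": joint angles; "qd": joint speeds; "joint_torque": joint torques, N m; "tcp_pos": TCP position; "eef_rot": TCP orientation; "contact_force": force on the tool from outside, world axes, zero at the start; "moment": the same for the moment, N m; "gripper_width": finger opening in m.
Only numpy, scipy, OpenCV 4.12 (cv2) and the standard library are available. Lean on these libraries where they do the work, as an engineer would, in place of code of your own. Each camera call takes 0.05 s, during which the arm holds its last target.

## Task

Pick up the power module with the notched sides and the finned heatsink, lay it flat on the front of the test jig's deck, and slide it bare end first under both sprung clips until it stands fully home against the back stop and the clips have snapped down into its notches. Only then throw the jig's toggle lever fully over towards the back-stop end. Leave the spare board, the reel, the spray can and the screwdriver where they are.

Things in the scene. Friction and masses are not known exactly. Their poses are not given: they have to be found in the camera images.
- module: Power module (loose, 160 g): aluminium carrier with a dark green circuit board, 100 mm long (x), 60 wide (y), 6.5 thick; origin at the centre of its underside, z up. Each long side has a notch from x = +1 to +28 mm, leaving the plate 34 mm wide there. The bare leading end is +x; small parts on the board stand at most 3 mm high.
- module_heatsink (a point): Top centre of the module's dark finned heatsink: 28 mm towards its rear (-x) end from its origin, 37.5 mm above its underside. The heatsink is 30 mm long (x), 24 wide (y), 31 high, and can be gripped across y as one solid block.
- jig: Test jig, fixed: grey base plate 18 mm high (jig x -130 to +120, y -157 to +67 mm) with a grey coated deck (x -120 to +105, y -45 to +45), its flat, slippery top 40 mm above the bench. Origin on the bench; jig +x is the push-in direction and the deck is open at its -x end. The back stop, 12 mm high, has its face at x = +80 mm. It has two guide rails.
- entry (a point): On the deck's top, on its centre line, axes as the jig's, at jig x = -10 mm, where the guide rails begin. The rails are 6 mm high, their inner faces 32 mm either side of the centre line, and run on to the back stop; in front of this point they flare out, to about 42 mm either side 29 mm before it.
- home (a point): Point on the deck's top (jig x = +30 mm, y = 0, z = 40 mm), axes as the jig's: where the module's origin lies, with its axes parallel, when it is home against the back stop.
- clip_left (a joint): Sprung steel clip, 25 mm to the +y side of the centre line; radians: 0 = down, about 0.12 riding on the plate, 0 again in the notch, 0.5 at most. Hinged 12 mm above the deck and 42 mm beyond its nose; its arm points to the open end. The spring presses with 2 to 3 N; pushing the plate under both clips takes roughly 5 to 10 N.
- clip_right (a joint): The same clip on the -y side, 25 mm from the centre line.
- clip_left_nose (a point): Underside of the left clip's rounded nose (8 mm across, 7 wide): at rest 1.5 mm above the deck, 18 mm beyond the home point along jig x. In front of it an upturned lip at 25 degrees, reaching 23 mm towards the open end and about 13 mm above the deck, lets the plate's edge ride under.
- clip_right_nose (a point): The same point of the right clip.
- switch (a joint): Black toggle lever on a black block (70 x 50 x 25 mm) on the right side of the jig's base, radians: 0 = off, leaning to jig -x by 0.5 rad; 1.0 = fully on, leaning to jig +x by 0.5 rad. It turns about a line along jig y through jig x = 0, y = -110 mm, 40 mm above the bench; moderate friction (about 1 N at the knob), stays where left.
- switch_tip (a point): Centre of the round knob (26 mm across) at the lever's end, 80 mm from its pivot; its stem is 10 mm thick.
- spare: Spare board (bystander, loose): same plate size, but no notches and no heatsink; two round capacitors and a grey block on it, highest point 28.5 mm. Origin at the centre of the underside.
- reel: White plastic reel with two flanges (bystander, loose), 64 mm across, 46 mm high, origin under its centre.
- spray: Spray can (bystander, loose), 60 mm across, 170 mm high, origin under its centre.
- driver: Screwdriver lying on the bench (bystander, loose), origin under its middle.
Not all that is in view belongs to the job. What is shaped like the module but orange or yellow is not meant.

How it is judged:
By the outcome, as a careful person would: the job done as asked, in the order asked, and still so for the second after the job is handed in, with the robot touching nothing.
It also fails if it takes over 61 s, if anything falls off the work surface, if the arm or the gripper's body presses on something with over 40 N, if the wrist force passes 120 N, or if a joint passes its speed limit or range.

## Working session

There is one attempt and no reset: what is moved stays moved. The work goes in short steps, Python scripts to look and compute and a tool call to move; the robot and the scene stay as the last step left them, time stands still between calls to the robot, and variables do not carry over. Pictures are saved under pics/ and viewed, and the job is handed in when it is done.

Besides the shell and the picture viewer there is one more tool, called after "Emit:" by a JSON object that holds its "op" and its "data", one argument or row to a line. apply_moves: Moves the arm, as the interface text tells. Its arguments: {"type":"object","properties":{"commands":{"type":"array","items":{"type":"object","properties":{"grip":{"type":"number"},"dp":{"type":"array","items":{"type":"number"}},"yaw":{"type":"number"}}}},"newtons":{"type":"number"}},"required":["commands"]}

```bash
mkdir -p pics; ls
cat > h.py <<'E'
import numpy as np, cv2, json
from plant import get_state, capture
def save(c,n,img=None):
    im=c["color"] if img is None else img
    cv2.imwrite(f"pics/{n}.png",cv2.cvtColor(im,cv2.COLOR_RGB2BGR))
E
python3 - <<'E'
from h import *
import pickle
s=get_state();print(s)
for n in ("scene","top","wrist"):
    c=capture(n);save(c,n+"0");pickle.dump(c,open(f"{n}0.pkl","wb"))
    print(n,{k:(v.tolist() if hasattr(v,'tolist') else v) for k,v in c.items() if k!="color"})
E
```

```text
pics
{'time_s': 0.0, 'joints': array([ 8.99596481e+01,  2.05891499e+01,  6.33055105e-01, -1.79633373e-02,
       -7.01357303e+01, -1.65064641e+01]), 'qd': array([-0.0897795 ,  0.00727986,  0.08742208, -0.02977784, -0.10779055,
       -0.0918712 ]), 'joint_torque': array([ 1.37433013e-03, -5.82713664e+01,  2.93049073e+01,  6.99698567e+00,
        6.95427079e-03, -1.62337628e-04]), 'tcp_pos': array([0.19214392, 0.64656262, 0.22564981]), 'eef_rot': array([ 1.79907161e+02, -9.90104232e-03, -1.65529253e+01]), 'contact_force': array([-0.66755464, -0.11482801,  0.36225141]), 'moment': array([ 0.03071997, -0.01083122, -0.0082509 ]), 'gripper_width': 0.08800808458977373}
scene {'camera_matrix': [[390.7103404384427, 0.0, 255.78828288591143], [0.0, 390.7103404384427, 188.20845814175541], [0.0, 0.0, 1.0]], 'xyz': [1.2245971913851361, -0.34232576730049535, 0.7818772231544892], 'rotation': [50.931842723306794, -0.112797757306351, 58.47270346706733]}
top {'camera_matrix': [[434.30863330333705, 0.0, 259.4358426503667], [0.0, 434.30863330333705, 189.17691655363336], [0.0, 0.0, 1.0]], 'xyz': [0.3515688928097128, 0.09702513220431248, 1.5557777529161723], 'rotation': [6.188967692574105, -0.11897240077407373, -89.42958453061586]}
wrist {'camera_matrix': [[304.5314952661317, 0.0, 254.34890507430282], [0.0, 304.5314952661317, 194.58993626670778], [0.0, 0.0, 1.0]], 'T_tool_cam': [[-0.0005430282967806162, 0.9549484638227316, 0.29677118553335896, 0.08063554444508843], [0.9999992039709962, 0.00018055997448219286, 0.001248781594441203, 8.222615070840877e-05], [0.0011389370675747251, 0.29677162741863, -0.954947801705232, -0.15819403757986497], [0.0, 0.0, 0.0, 1.0]]}
```

View pics/scene0.png

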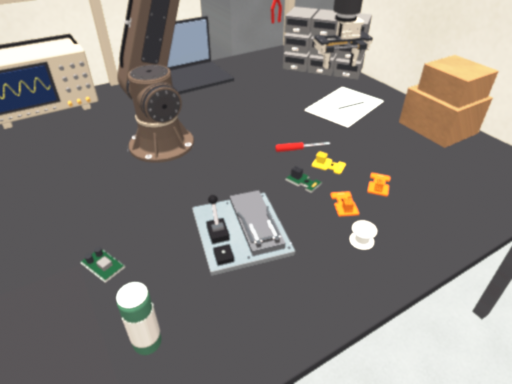

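View pics/top0.png

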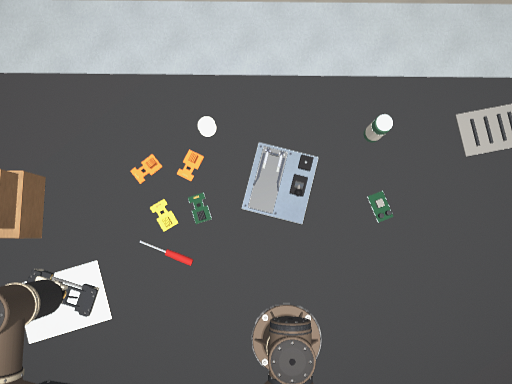

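View pics/wrist0.png

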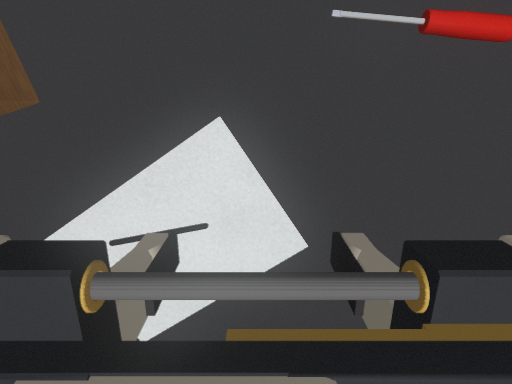

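Run:
```python
from h import *
import pickle
c=pickle.load(open("top0.pkl","rb"));d=pickle.load(open("scene0.pkl","rb"))
a=c["color"][125:245,130:330];a=cv2.resize(a,None,fx=4,fy=4,interpolation=cv2.INTER_CUBIC);save(c,"topcrop",a)
a=d["color"][140:280,180:380];a=cv2.resize(a,None,fx=4,fy=4,interpolation=cv2.INTER_CUBIC);save(c,"scenecrop",a)
```

```text
(no output)
```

View pics/topcrop.png

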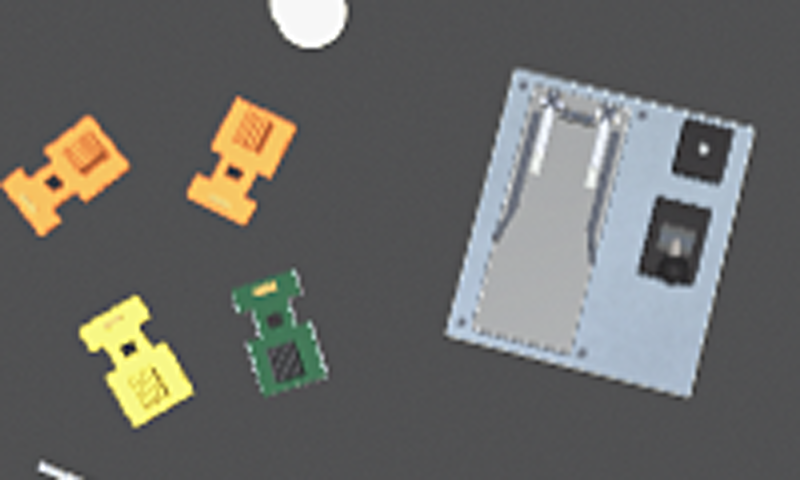

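View pics/scenecrop.png

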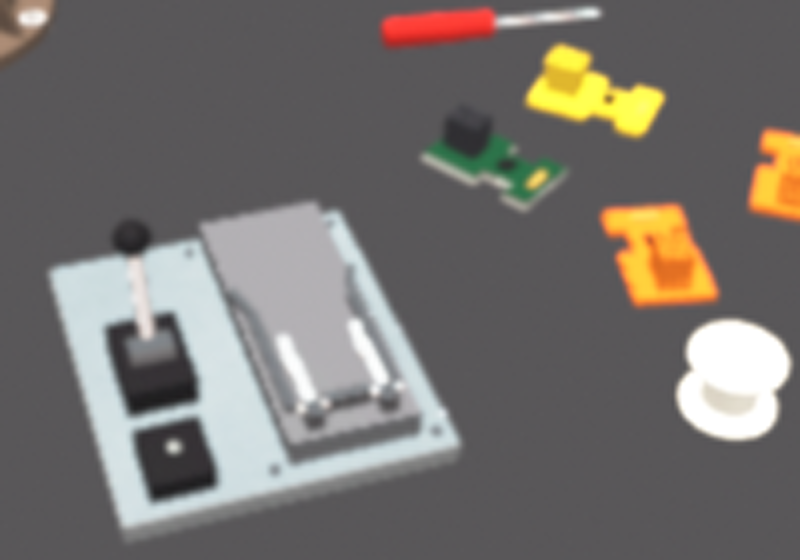

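```bash
cat >> h.py <<'E'
from scipy.spatial.transform import Rotation as Rot
def eul(r): return Rot.from_euler("xyz",r,degrees=True).as_matrix()
def cam(c,s=None):
    """returns K,R(cam->world),t"""
    if "xyz" in c: return c["camera_matrix"],eul(c["rotation"]),np.array(c["xyz"])
    T=np.array(c["T_tool_cam"]);R=eul(s["eef_rot"]);return c["camera_matrix"],R@T[:3,:3],R@T[:3,3]+s["tcp_pos"]
def ray(C,p,z):
    K,R,t=C;p=np.atleast_2d(p).astype(float)
    d=np.c_[(p[:,0]-K[0][2])/K[0][0],-(p[:,1]-K[1][2])/K[1][1],-np.ones(len(p))]@R.T
    return t+d*((z-t[2])/d[:,2])[:,None]
def proj(C,P):
    K,R,t=C;q=(np.atleast_2d(P)-t)@R
    return np.c_[K[0][2]+K[0][0]*q[:,0]/-q[:,2],K[1][2]-K[1][1]*q[:,1]/-q[:,2]]
E
python3 - <<'E'
from h import *
import pickle
c=pickle.load(open("top0.pkl","rb"));C=cam(c)
hsv=cv2.cvtColor(c["color"],cv2.COLOR_RGB2HSV)
def rect(m,z,roi):
    M=np.zeros(m.shape,np.uint8);x0,y0,x1,y1=roi;M[y0:y1,x0:x1]=m[y0:y1,x0:x1]*255
    pts=np.argwhere(M)[:,::-1].astype(np.float32)
    W=ray(C,pts,z)[:,:2]*1000
    r=cv2.minAreaRect(W.astype(np.float32));print(len(pts),r);print(cv2.boxPoints(r).round(1).tolist())
g=(hsv[...,0]>40)&(hsv[...,0]<90)&(hsv[...,1]>90)
rect(g,0.006,(180,185,220,230))
b=(hsv[...,0]>90)&(hsv[...,0]<125)&(hsv[...,1]>25)&(hsv[...,2]>120)
rect(b,0.018,(235,135,325,230))
# knob
dd=pickle.load(open("scene0.pkl","rb"));D=cam(dd)
for P in [(.32,.0,.11)]: print(proj(D,P),proj(C,P))
print("mod heatsink px")
E
```

```text
255 ((451.3113098144531, 309.9630126953125), (98.13496398925781, 54.81023025512695), 18.32506561279297)
[[396.1000061035156, 320.6000061035156], [413.29998779296875, 268.5], [506.5, 299.3999938964844], [489.29998779296875, 351.3999938964844]]
2277 ((544.6050415039062, 22.712646484375), (220.66836547851562, 248.5736083984375), 76.21026611328125)
[[397.6000061035156, -54.79999923706055], [639.0, -114.0999984741211], [691.5999755859375, 100.19999694824219], [450.20001220703125, 159.5]]
[[194.34892631 162.15323613]] [[287.81463583 246.18399484]]
mod heatsink px
```

The look-alikes in the top view are the green board with a dark heatsink at (199,208), the spare at (380,206), a yellow one at (164,215), and orange ones at (147,168) and (190,165). The green one at (199,208) has the notches and the dark heatsink, and the crop confirms it, so that is the module. It sits at about (0.451, 0.310) with yaw of about 18°, bare end towards +x. The jig's yaw is about -14°.

```bash
cat >> h.py <<'E'
def go(p,yaw):
    s=get_state();R=eul(s["eef_rot"])
    d=R.T@(np.array(p)-s["tcp_pos"])*1000
    print("dp",d.round(1),"yaw",round(-np.radians((yaw-s["eef_rot"][2]+180)%360-180),4),"n",np.linalg.norm(d).round(0),"t",s["time_s"])
E
python3 - <<'E'
from h import *
go((.395,.292,.20),18)
E
```

```text
dp [295.5 282.2  26.3] yaw -0.603 n 409.0 t 0.15
```

Emit:
{"op": "apply_moves", "data": {
  "commands": [
    {"grip": 1, "dp": [296, 282, 26], "yaw": -0.603},
    {"grip": 1, "dp": [296, 282, 26], "yaw": -0.603},
    {"grip": 1, "dp": [296, 282, 26], "yaw": -0.603},
    {"grip": 1, "dp": [296, 282, 26], "yaw": -0.603},
    {"grip": 1, "dp": [296, 282, 26], "yaw": -0.603},
    {"grip": 1, "dp": [296, 282, 26], "yaw": -0.603},
    {"grip": 1, "dp": [296, 282, 26], "yaw": -0.603},
    {"grip": 1, "dp": [296, 282, 26], "yaw": -0.603},
    {"grip": 1, "dp": [296, 282, 26], "yaw": -0.603},
    {"grip": 1, "dp": [296, 282, 26], "yaw": -0.603}
  ]
}}

```text
time_s: 1.4
tcp_pos: [0.3954, 0.2932, 0.2005]
eef_rot: [-180.0, 0.0, 18.1]
contact_force: [-0.1, -0.8, 0.3]
gripper_width: 0.0876
```

Run:
```python
from h import *
import pickle
s=get_state();c=capture("wrist");save(c,"w1");pickle.dump((s,c),open("w1.pkl","wb"));print(s["tcp_pos"],s["eef_rot"],s["joints"],s["time_s"])
```

```text
[0.39539182 0.29315701 0.20053796] [-1.79998416e+02  2.46033704e-04  1.80590125e+01] [ 5.94871569e+01  4.31774718e+00 -2.40274316e+01 -1.53469760e-03
 -6.16539574e+01  4.85725843e+01] 1.4
```

View pics/w1.png

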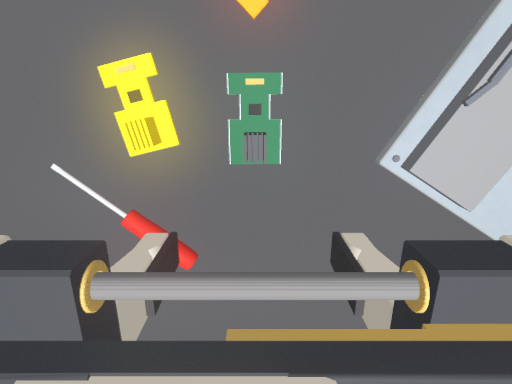

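The close view shows the green notched board at (255,118), its finned heatsink at (255,147) and its bare end up at row 73. It is nearly aligned with the tool. Next I measure it.

Run:
```python
from h import *
import pickle
s,c=pickle.load(open("w1.pkl","rb"));C=cam(c,s)
im=c["color"];hsv=cv2.cvtColor(im,cv2.COLOR_RGB2HSV)
# plate: green or white edge inside roi
g=((hsv[...,0]>40)&(hsv[...,0]<90)&(hsv[...,1]>90)&(hsv[...,2]>40))
M=np.zeros(g.shape,bool);M[55:180,205:305]=g[55:180,205:305]
p=np.argwhere(M)[:,::-1];
for z in (.0065,):
    W=(ray(C,p,z)[:,:2]*1000).astype(np.float32);r=cv2.minAreaRect(W);print(r,cv2.boxPoints(r).round(1).tolist())
# symmetric axis: midpoints of row extents
for rows in [(76,90),(125,160)]:
    e=[]
    for y in range(*rows):
        x=np.flatnonzero(M[y]);e.append((x.min(),x.max(),y))
    e=np.array(e,float);a=ray(C,e[:,[0,2]],.0065);b=ray(C,e[:,[1,2]]+[1,0],.0065);m=(a+b)/2
    print(m[0]*1000,m[-1]*1000,np.linalg.norm(a-b,axis=1).mean())
# heatsink base dark pixels
v=im.max(2).astype(int);a=im[60:175,215:295]
save(c,"w1crop",cv2.resize(a,None,fx=5,fy=5,interpolation=cv2.INTER_NEAREST))
```

```text
((451.7149963378906, 311.87554931640625), (98.62291717529297, 56.38149642944336), 18.28681182861328) [[396.0, 323.20001220703125], [413.70001220703125, 269.6000061035156], [507.3999938964844, 300.6000061035156], [489.70001220703125, 354.1000061035156]]
[495.69312287 325.91123732   6.5       ] [483.06720365 321.79988133   6.5       ] 0.05628451063425762
[446.64853416 309.346565     6.5       ] [409.71581662 297.30056733   6.5       ] 0.05621960442800423
```

View pics/w1crop.png

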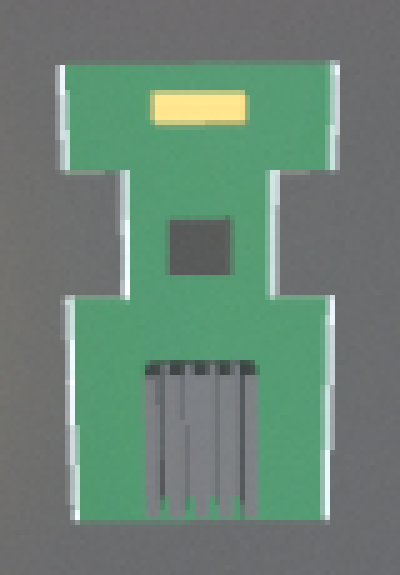

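Run:
```python
from h import *
go((.45,.085,.22),-14)
```

```text
dp [-12.6 214.9 -19.5] yaw 0.5597 n 216.0 t 1.45
```

Emit:
{"op": "apply_moves", "data": {
  "commands": [
    {"grip": 1, "dp": [-13, 215, -20], "yaw": 0.56},
    {"grip": 1, "dp": [-13, 215, -20], "yaw": 0.56},
    {"grip": 1, "dp": [-13, 215, -20], "yaw": 0.56},
    {"grip": 1, "dp": [-13, 215, -20], "yaw": 0.56},
    {"grip": 1, "dp": [-13, 215, -20], "yaw": 0.56},
    {"grip": 1, "dp": [-13, 215, -20], "yaw": 0.56},
    {"grip": 1, "dp": [-13, 215, -20], "yaw": 0.56}
  ]
}}

```text
time_s: 2.33
tcp_pos: [0.4496, 0.0849, 0.2204]
eef_rot: [180.0, 0.0, -14.0]
contact_force: [0.7, -0.2, 0.8]
gripper_width: 0.0876
```

Run:
```python
from h import *
import pickle
s=get_state();c=capture("wrist");save(c,"w2");pickle.dump((s,c),open("w2.pkl","wb"));print(s["tcp_pos"],s["eef_rot"],s["joints"],s["time_s"])
```

```text
[0.44962432 0.08486193 0.22040544] [ 1.79990363e+02  1.32363874e-02 -1.39913565e+01] [ 3.54674758e+01 -1.67813898e-01 -2.59904874e+01 -4.21500759e-03
 -6.41932539e+01  4.05430043e+01] 2.325
```

View pics/w2.png

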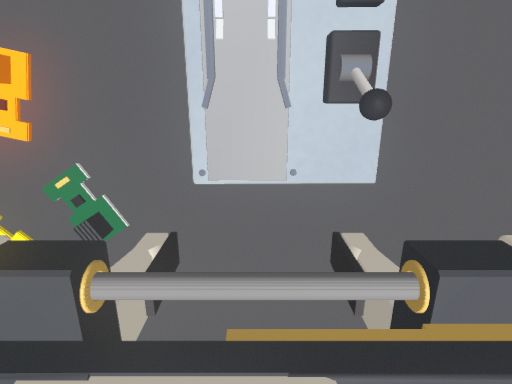

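Run:
```python
from h import *
import pickle
s,c=pickle.load(open("w2.pkl","rb"));C=cam(c,s)
im=c["color"].astype(int);hsv=cv2.cvtColor(c["color"],cv2.COLOR_RGB2HSV)
b=(hsv[...,1]>25)&(hsv[...,2]>140)&(hsv[...,0]>85)&(hsv[...,0]<125)
deck=(hsv[...,1]<22)&(hsv[...,2]>120)
def line(P):
    vx,vy,x,y=cv2.fitLine(P[:,:2].astype(np.float32)*1000,cv2.DIST_HUBER,0,.01,.01).ravel();return np.array([x,y]),np.degrees(np.arctan2(vy,vx)),np.array([vx,vy])
# deck left/right edges rows 115-172
L=[];Rr=[]
for y in range(115,172):
    x=np.flatnonzero(deck[y,195:300])+195
    L.append((x.min(),y));Rr.append((x.max()+1,y))
l=line(ray(C,L,.04));r=line(ray(C,Rr,.04));print("deck L",l[:2],"R",r[:2])
F=[]
for x in range(215,280):
    y=np.flatnonzero(deck[150:192,x])+150;F.append((x,y.max()+1))
f=line(ray(C,F,.04));print("deck F",f[:2])
# base edges
B=[]
for x in range(300,365):
    y=np.flatnonzero(b[150:200,x])+150;B.append((x,y.max()+1))
bf=line(ray(C,B,.018));print("base F",bf[:2])
A=[];D=[]
for y in range(100,165):
    x=np.flatnonzero(b[y,170:400])+170;A.append((x.min(),y));D.append((x.max()+1,y))
al=line(ray(C,A,.018));ar=line(ray(C,D,.018));print("base L",al[:2],"R",ar[:2])
yaw=-14
th=np.radians(yaw);ux=np.array([np.cos(th),np.sin(th)]);uy=np.array([-ux[1],ux[0]])
print("along x: deckF",f[0]@ux,"+120=",f[0]@ux+120,"baseF+130",bf[0]@ux+130)
print("along y: deck", l[0]@uy-45, r[0]@uy+45,"base",al[0]@uy-67,ar[0]@uy+157)
# knob
k=(im.max(2)<45);k[:, :355]=0;k[:85]=0;k[125:]=0;k[:,400:]=0
p=np.argwhere(k);print("knob px",p[:,::-1].mean(0),len(p),(p.max(0)-p.min(0)))
K=ray(C,p[:,::-1].mean(0)[None],.1102)*1000;print(K, K[0,:2]@ux,K[0,:2]@uy)
```

```text
deck L (array([486.3481 , 130.47676], dtype=float32), np.float32(-13.448832)) R (array([474.62314,  41.12047], dtype=float32), np.float32(-13.683224))
deck F (array([437.0226 ,  83.28582], dtype=float32), np.float32(75.99235))
base F (array([413.58438  ,   3.6906989], dtype=float32), np.float32(75.991974))
base L (array([510.58682, 145.15114], dtype=float32), np.float32(-13.689562)) R (array([464.8185 , -57.40782], dtype=float32), np.float32(17.503683))
along x: deckF 403.89251073690843 +120= 523.8925107369084 baseF+130 530.4062965744433
along y: deck 199.25930110843538 199.72074384227014 base 197.3616611318555 213.74721151695292<stdin>:34: RuntimeWarning: Mean of empty slice.
  ret = um.true_divide(
Traceback (most recent call last):
ValueError: zero-size array to reduction operation maximum which has no identity
```

Run:
```python
from h import *
import pickle
s,c=pickle.load(open("w2.pkl","rb"))
a=c["color"][0:200,180:400];save(c,"w2crop",cv2.resize(a,(770,700),interpolation=cv2.INTER_CUBIC)[:600])
print(c["color"][170:190,240].tolist());print(c["color"][150,180:215].tolist())
a=c["color"][150:192,185:310];save(c,"w2crop2",cv2.resize(a,None,fx=6,fy=6,interpolation=cv2.INTER_NEAREST))
```

```text
[[184, 185, 188], [184, 185, 188], [183, 184, 187], [183, 184, 187], [184, 185, 188], [184, 184, 188], [183, 185, 188], [183, 184, 188], [184, 184, 188], [185, 185, 188], [199, 201, 203], [196, 207, 218], [193, 202, 212], [176, 180, 182], [114, 115, 118], [104, 104, 107], [101, 102, 105], [103, 104, 107], [104, 103, 106], [102, 102, 105]]
[[101, 102, 105], [102, 103, 106], [103, 103, 106], [101, 102, 105], [103, 103, 106], [103, 104, 107], [103, 104, 108], [101, 101, 105], [103, 104, 108], [103, 105, 108], [114, 115, 117], [161, 164, 166], [185, 194, 202], [191, 204, 215], [191, 204, 214], [192, 204, 215], [191, 203, 214], [191, 203, 213], [191, 204, 214], [192, 205, 215], [193, 205, 216], [192, 205, 216], [193, 205, 216], [193, 205, 216], [193, 206, 216], [194, 207, 217], [190, 202, 212], [177, 178, 182], [181, 183, 185], [182, 183, 186], [182, 183, 185], [182, 183, 186], [182, 183, 186], [181, 183, 187], [181, 183, 186]]
```

View pics/w2crop.png

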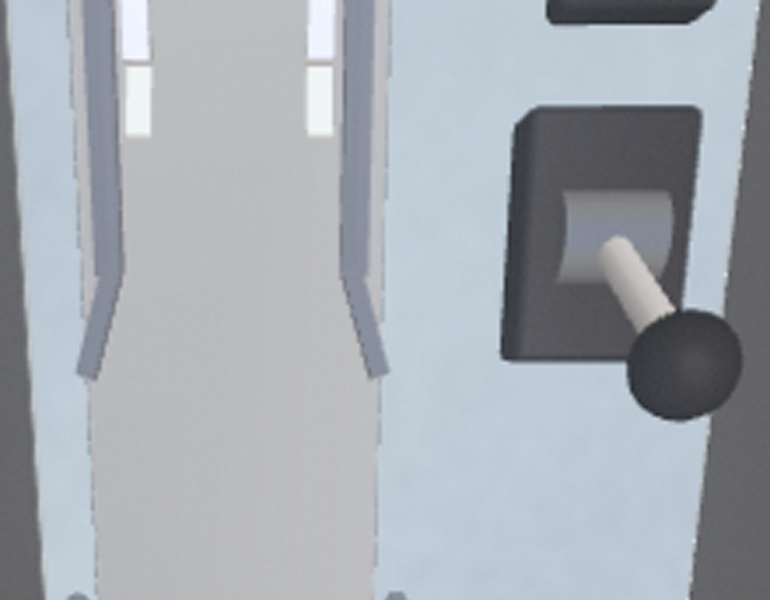

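View pics/w2crop2.png

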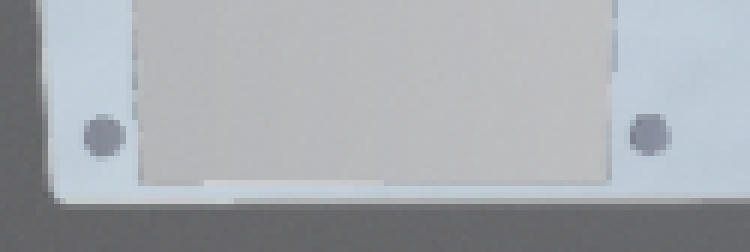

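Run:
```python
from h import *
import pickle
s,c=pickle.load(open("w2.pkl","rb"));C=cam(c,s)
for yaw in (-13.7,-14):
    th=np.radians(yaw);ux=np.array([np.cos(th),np.sin(th)]);uy=np.array([-ux[1],ux[0]])
    P={"deckL":((486.3481 , 130.47676)),"deckR":(474.62314,  41.12047),"baseL":(510.58682, 145.15114)}
    print(yaw,{k:round(float(np.dot(v,uy)),1) for k,v in P.items()})
    def q(px,z): w=ray(C,[px],z)[0,:2]*1000;return (w@ux).round(1),(w@uy).round(1)
    sc=lambda x,y:(180+x/3.5,y/3.5)
    for n,p,z in [("knob",sc(685,365),.1102),("flareL",sc(88,378),.046),("flareR",sc(377,376),.046),("kinkL",sc(122,275),.046),("kinkR",sc(341,275),.046),("lipL",sc(138,136),.053),("lipR",sc(320,136),.053),("blockFL",sc(503,359),.043),("deckF",(245,180.3),.04),("baseF",(330,183.7),.018)]: print(n,q(p,z))
```

```text
-13.7 {'deckL': 242.0, 'deckR': 152.4, 'baseL': 261.9}
knob (np.float64(493.3), np.float64(86.2))
flareL (np.float64(489.6), np.float64(240.5))
flareR (np.float64(489.6), np.float64(153.8))
kinkL (np.float64(518.4), np.float64(229.1))
kinkR (np.float64(518.1), np.float64(165.1))
lipL (np.float64(553.9), np.float64(222.2))
lipR (np.float64(553.6), np.float64(172.0))
blockFL (np.float64(494.3), np.float64(115.7))
deckF (np.float64(409.3), np.float64(200.0))
baseF (np.float64(398.8), np.float64(96.6))
-14 {'deckL': 244.3, 'deckR': 154.7, 'baseL': 264.4}
knob (np.float64(492.8), np.float64(88.8))
flareL (np.float64(488.3), np.float64(243.1))
flareR (np.float64(488.8), np.float64(156.4))
kinkL (np.float64(517.2), np.float64(231.8))
kinkR (np.float64(517.2), np.float64(167.8))
lipL (np.float64(552.7), np.float64(225.1))
lipR (np.float64(552.7), np.float64(174.9))
blockFL (np.float64(493.7), np.float64(118.2))
deckF (np.float64(408.3), np.float64(202.2))
baseF (np.float64(398.3), np.float64(98.7))
```

Jig fit: origin at about (560.4, 66.3) mm, yaw -13.72°. The rails, lips, deck edges and base all agree within about 1 mm. The grasp goes on the heatsink at (425, 303) mm, yaw 18.3°.

Run:
```python
from h import *
go((.4251,.3028,.09),18.3);go((.4251,.3028,.021),18.3)
```

```text
dp [ -76.5 -205.6  130.4] yaw -0.5636 n 255.0 t 2.375
dp [ -76.5 -205.6  199.4] yaw -0.5636 n 296.0 t 2.375
```

Emit:
{"op": "apply_moves", "data": {
  "commands": [
    {"grip": 0.65, "dp": [-76.5, -205.6, 130], "yaw": -0.564},
    {"grip": 0.65, "dp": [-76.5, -205.6, 130], "yaw": -0.564},
    {"grip": 0.65, "dp": [-76.5, -205.6, 130], "yaw": -0.564},
    {"grip": 0.65, "dp": [-76.5, -205.6, 130], "yaw": -0.564},
    {"grip": 0.65, "dp": [-76.5, -205.6, 130], "yaw": -0.564},
    {"grip": 0.65, "dp": [-76.5, -205.6, 130], "yaw": -0.564},
    {"grip": 0.65, "dp": [-76.5, -205.6, 165], "yaw": -0.564},
    {"grip": 0.65, "dp": [-76.5, -205.6, 199.5], "yaw": -0.564},
    {"grip": 0.65, "dp": [-76.5, -205.6, 199.5], "yaw": -0.564}
  ]
}}

```text
time_s: 3.5
tcp_pos: [0.4249, 0.2999, 0.0202]
eef_rot: [179.9, 0.2, 18.2]
contact_force: [-0.0, -0.3, 0.3]
gripper_width: 0.057
```

Run:
```python
from h import *
s=get_state();print(s["tcp_pos"],s["eef_rot"],s["gripper_width"],s["contact_force"])
c=capture("wrist");save(c,"w3")
go((.4251,.3028,.021),18.3)
```

```text
[0.42493297 0.29986825 0.02021839] [1.79885769e+02 1.59204090e-01 1.81579543e+01] 0.05697177221714918 [-0.03610494 -0.29819261  0.33598613]
dp [-0.1 -1.9  0.6] yaw -0.0019 n 2.0 t 3.55
```

View pics/w3.png

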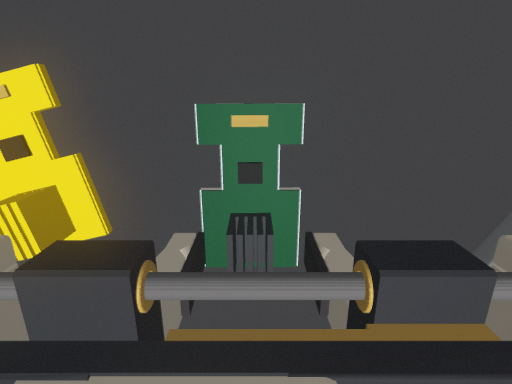

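The heatsink at (250,240) sits between the jaws, about 1–2 mm to the left of centre. I centre the gripper on it and close.

Emit:
{"op": "apply_moves", "data": {
  "commands": [
    {"grip": 0.65, "dp": [0, -1.5, 0], "yaw": 0},
    {"grip": 0.1, "dp": [0, -1.5, 0], "yaw": 0},
    {"grip": 0.1, "dp": [0, -1.5, 0], "yaw": 0},
    {"grip": 0.1, "dp": [0, -1.5, 0], "yaw": 0},
    {"grip": 0.1, "dp": [0, -1.5, 0], "yaw": 0},
    {"grip": 0.1, "dp": [0, -1.5, 0], "yaw": 0}
  ],
  "newtons": 40
}}

```text
time_s: 4.3
tcp_pos: [0.4251, 0.3033, 0.0212]
eef_rot: [180.0, 0.0, 18.2]
contact_force: [-0.3, -1.2, 3.3]
gripper_width: 0.0235
```

Run:
```python
from h import *
s=get_state();print(s["tcp_pos"],s["eef_rot"],s["gripper_width"],s["contact_force"],s["time_s"])
```

```text
[0.42511247 0.30326061 0.02118043] [1.79987532e+02 8.07281462e-03 1.82295230e+01] 0.023537016774599972 [-0.34050052 -1.21241921  3.26434961] 4.3
```

Run:
```python
from h import *
go((.4671,.0891,.12),-13.72);go((.4671,.0891,.07),-13.72)
```

```text
dp [-27.1 216.6 -98.8] yaw 0.5576 n 240.0 t 4.3
dp [-27.1 216.6 -48.8] yaw 0.5576 n 224.0 t 4.3
```

Emit:
{"op": "apply_moves", "data": {
  "commands": [
    {"grip": 0.1, "dp": [0, 0, -40], "yaw": 0},
    {"grip": 0.1, "dp": [0, 0, -99], "yaw": 0},
    {"grip": 0.1, "dp": [-10, 50, -99], "yaw": 0.14},
    {"grip": 0.1, "dp": [-20, 100, -99], "yaw": 0.28},
    {"grip": 0.1, "dp": [-27, 160, -99], "yaw": 0.42},
    {"grip": 0.1, "dp": [-27, 216, -99], "yaw": 0.557},
    {"grip": 0.1, "dp": [-27, 216.6, -99], "yaw": 0.5576},
    {"grip": 0.1, "dp": [-27, 216.6, -99], "yaw": 0.5576}
  ]
}}

```text
time_s: 5.3
tcp_pos: [0.4671, 0.0889, 0.1198]
eef_rot: [180.0, 0.0, -13.8]
contact_force: [0.4, 1.2, -1.6]
gripper_width: 0.0237
```

Run:
```python
from h import *
import pickle
s=get_state();c=capture("wrist");save(c,"w4");pickle.dump((s,c),open("w4.pkl","wb"));print(s["tcp_pos"],s["eef_rot"],s["gripper_width"],s["time_s"],s["contact_force"])
```

```text
[0.46710748 0.08888692 0.11978357] [ 1.79992189e+02  2.51319397e-02 -1.37541406e+01] 0.023744310976345228 5.3 [ 0.4179224   1.22594297 -1.62921296]
```

View pics/w4.png

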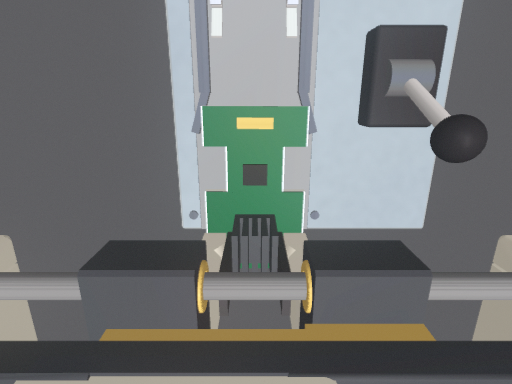

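```bash
cat > meas.py <<'E'
from h import *
def mod(s,c,ztop,f=(100,138),r=(195,228),ux=None):
    C=cam(c,s);hsv=cv2.cvtColor(c["color"],cv2.COLOR_RGB2HSV)
    g=((hsv[...,0]>40)&(hsv[...,0]<90)&(hsv[...,1]>90)&(hsv[...,2]>40))
    th=np.radians(-13.72);ux=np.array([np.cos(th),np.sin(th)]);uy=np.array([-ux[1],ux[0]]);O=np.array([560.4,66.3])
    out=[]
    for rows in (f,r):
        e=[]
        for y in range(*rows):
            x=np.flatnonzero(g[y,150:360])+150
            if len(x)>40:e.append((x.min(),x.max()+1,y))
        e=np.array(e,float);a=ray(C,e[:,[0,2]],ztop)*1000;b=ray(C,e[:,[1,2]],ztop)*1000
        m=((a+b)/2)[:,:2]-O;out.append((np.median(m@ux),np.median(m@uy),np.median(np.linalg.norm(a-b,axis=1))))
    y0=np.flatnonzero(g[:,255])[0];lead=(ray(C,[(255,y0)],ztop)[0,:2]*1000-O)@ux
    print("front mid",np.round(out[0],1),"rear mid",np.round(out[1],1),"yaw err deg",np.degrees(np.arctan2(out[0][1]-out[1][1],out[0][0]-out[1][0])).round(2),"lead x",lead.round(1))
E
python3 - <<'E'
from meas import *
import pickle
s,c=pickle.load(open("w4.pkl","rb"));mod(s,c,s["tcp_pos"][2]-.021+.0065)
E
```

```text
front mid [-27.   -0.5  57. ] rear mid [-79.4  -0.1  57. ] yaw err deg -0.35 lead x -19.0
```

Emit:
{"op": "apply_moves", "data": {
  "commands": [
    {"grip": 0.1, "dp": [0, 0, 30], "yaw": 0},
    {"grip": 0.1, "dp": [0, 0, 50], "yaw": 0},
    {"grip": 0.1, "dp": [0, 0, 57], "yaw": 0},
    {"grip": 0.1, "dp": [0, 0, 59], "yaw": 0},
    {"grip": 0.1, "dp": [0, 0, 59], "yaw": 0}
  ]
}}

```text
time_s: 5.98
tcp_pos: [0.4677, 0.0899, 0.0617]
eef_rot: [-180.0, -0.0, -13.7]
contact_force: [0.9, 0.1, -1.7]
gripper_width: 0.0237
```

Run:
```python
from meas import *
import pickle
s=get_state();c=capture("wrist");save(c,"w5");pickle.dump((s,c),open("w5.pkl","wb"));print(s["tcp_pos"],s["eef_rot"],s["gripper_width"],s["time_s"],s["contact_force"],s["moment"])
mod(s,c,.0465)
d=capture("scene");a=d["color"][150:280,160:340];save(d,"s5",cv2.resize(a,None,fx=4,fy=4,interpolation=cv2.INTER_CUBIC))
```

```text
[0.46768832 0.08987457 0.0616867 ] [-1.79955153e+02 -4.89471853e-02 -1.36639376e+01] 0.02367552376794448 5.975 [ 0.90317476  0.08388647 -1.71395634] [ 0.00894126  0.02971103 -0.01056265]
front mid [-26.7   0.8  57.3] rear mid [-79.3   1.   57.3] yaw err deg -0.26 lead x -18.7
```

View pics/w5.png

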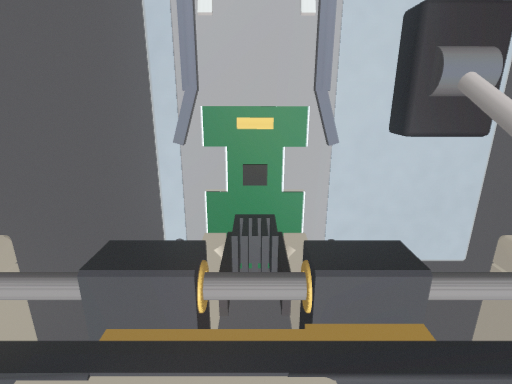

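View pics/s5.png

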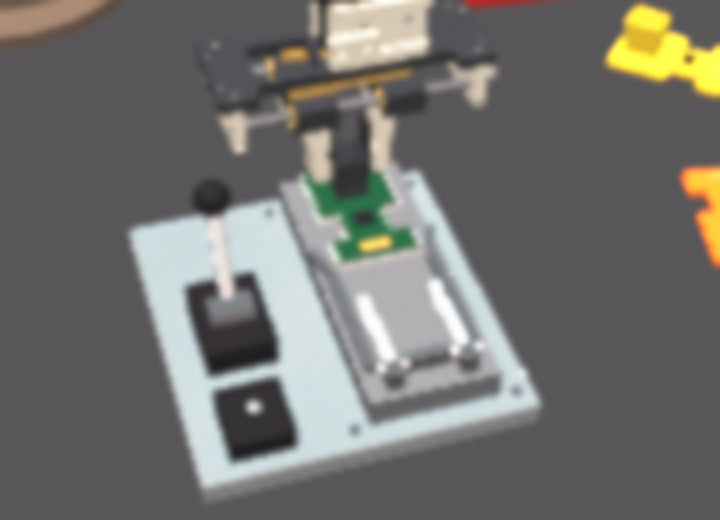

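Emit:
{"op": "apply_moves", "data": {
  "commands": [
    {"grip": 0.1, "dp": [0, 0, 0.6], "yaw": 0},
    {"grip": 0.1, "dp": [6, 0.3, 0.6], "yaw": 0},
    {"grip": 0.1, "dp": [14, 0.3, 0.6], "yaw": 0},
    {"grip": 0.1, "dp": [22, 0.3, 0.6], "yaw": 0},
    {"grip": 0.1, "dp": [30, 0.3, 0.6], "yaw": 0},
    {"grip": 0.1, "dp": [36, 0.3, 0.6], "yaw": 0},
    {"grip": 0.1, "dp": [40, 0.3, 0.6], "yaw": 0},
    {"grip": 0.1, "dp": [40, 0.3, 0.6], "yaw": 0}
  ]
}}

```text
time_s: 7.08
tcp_pos: [0.5072, 0.0793, 0.0612]
eef_rot: [-180.0, -0.1, -13.7]
contact_force: [-1.0, -1.3, 4.4]
gripper_width: 0.0237
```

Run:
```python
from meas import *
import pickle
s=get_state();c=capture("wrist");save(c,"w6");pickle.dump((s,c),open("w6.pkl","wb"));print(s["tcp_pos"],s["eef_rot"],s["gripper_width"],s["time_s"],s["contact_force"],s["moment"])
mod(s,c,.0465)
d=capture("scene");a=d["color"][150:280,160:340];save(d,"s6",cv2.resize(a,None,fx=4,fy=4,interpolation=cv2.INTER_CUBIC))
```

```text
[0.50718482 0.07929966 0.0611695 ] [-1.79975257e+02 -7.62441386e-02 -1.37110771e+01] 0.02369191239386831 7.075 [-1.04834513 -1.29705866  4.39993063] [-0.51111371  0.08460844  0.04182286]
front mid [14.2 -0.2 57.1] rear mid [-38.2   0.1  57.1] yaw err deg -0.31 lead x 22.2
```

View pics/w6.png

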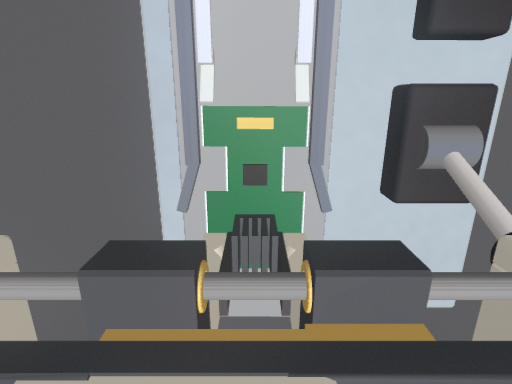

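View pics/s6.png

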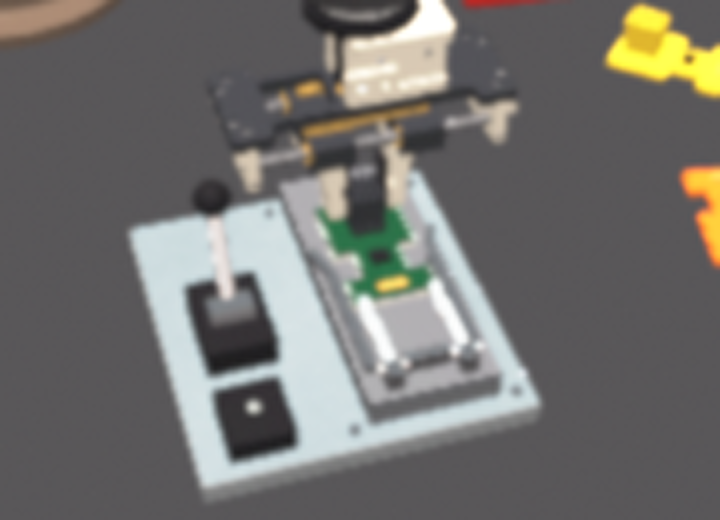

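Run:
```python
from h import *
import pickle
d0=pickle.load(open("scene0.pkl","rb"));d=capture("scene")
a=d0["color"][185:255,190:260];b=d["color"][185:255,190:260]
save(d,"cmp",cv2.resize(np.hstack([a,b]),None,fx=5.5,fy=5.5,interpolation=cv2.INTER_CUBIC))
for c in (d0,d):
    m=(c["color"].max(2)<60);M=np.zeros(m.shape,bool);M[190:208,203:222]=m[190:208,203:222];p=np.argwhere(M);print(p.mean(0),len(p))
t0=pickle.load(open("top0.pkl","rb"));t=capture("top")
a=t0["color"][160:215,270:330];b=t["color"][160:215,270:330]
save(d,"cmpt",cv2.resize(np.hstack([a,b]),None,fx=6,fy=6,interpolation=cv2.INTER_CUBIC))
s=get_state();print(s["contact_force"],s["moment"],s["tcp_pos"])
C=cam(d)
ux=np.array([np.cos(np.radians(-13.72)),np.sin(np.radians(-13.72)),0])*1;uy=np.array([-ux[1],ux[0],0]);O=np.array([.5604,.0663,0])
for th in (-.5,-.45,-.4):
    print(th,proj(C,O-.110*uy+.08*np.sin(th)*ux+[0,0,.04+.08*np.cos(th)]))
```

```text
[199.         212.59183673] 49
[198.96 212.52] 50
[ 0.63900456 -2.66788025  4.98140215] [-0.85125307 -0.23030257 -0.07126843] [0.50722077 0.07936032 0.0612038 ]
-0.5 [[211.52553048 198.82464313]]
-0.45 [[211.77775069 199.13600426]]
-0.4 [[212.04395884 199.52243833]]
```

View pics/cmp.png

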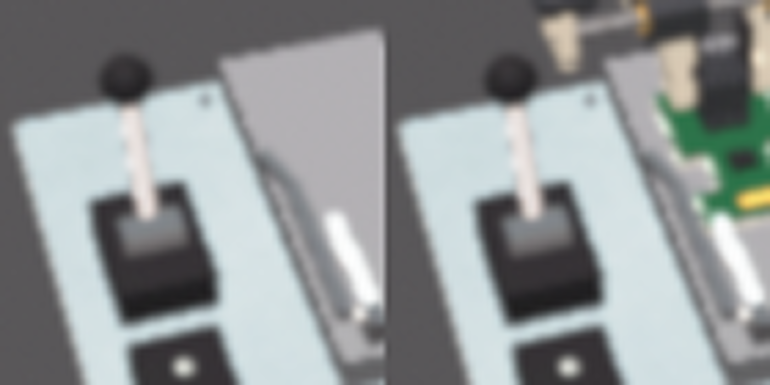

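View pics/cmpt.png

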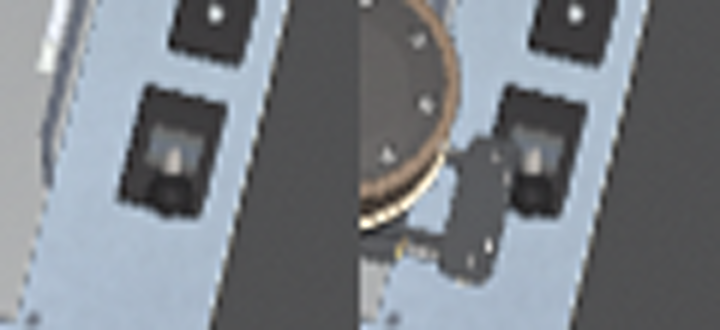

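Emit:
{"op": "apply_moves", "data": {
  "commands": [
    {"grip": 0.1, "dp": [0, 0.6, -0.3], "yaw": 0},
    {"grip": 0.1, "dp": [0, 0.6, -0.3], "yaw": 0}
  ]
}}

```text
time_s: 7.52
tcp_pos: [0.5068, 0.0791, 0.0612]
eef_rot: [-179.9, -0.1, -13.7]
contact_force: [2.1, -0.1, 3.2]
gripper_width: 0.0237
```

Run:
```python
from meas import *
s=get_state();print(s["tcp_pos"],s["eef_rot"],s["time_s"],s["contact_force"],s["moment"])
```

```text
[0.50679719 0.07912559 0.0611891 ] [-1.79946082e+02 -8.18212549e-02 -1.37024120e+01] 7.525 [ 2.0996481  -0.08221532  3.24876695] [-0.12290768 -0.70485043  0.05435943]
```

Emit:
{"op": "apply_moves", "data": {
  "commands": [
    {"grip": 0.1, "dp": [5, 0, 0], "yaw": 0},
    {"grip": 0.1, "dp": [10, 0, 0], "yaw": 0},
    {"grip": 0.1, "dp": [15, 0, 0], "yaw": 0},
    {"grip": 0.1, "dp": [20, 0, 0], "yaw": 0},
    {"grip": 0.1, "dp": [24, 0, 0], "yaw": 0},
    {"grip": 0.1, "dp": [24, 0, 0], "yaw": 0}
  ],
  "newtons": 50
}}

```text
time_s: 8.28
tcp_pos: [0.5269, 0.0727, 0.0611]
eef_rot: [179.9, 0.2, -13.7]
contact_force: [-12.0, 3.4, 18.2]
gripper_width: 0.0232
```

Run:
```python
from meas import *
import pickle
s=get_state();c=capture("wrist");save(c,"w7");pickle.dump((s,c),open("w7.pkl","wb"));print(s["tcp_pos"],s["eef_rot"],s["gripper_width"],s["time_s"],s["contact_force"],s["moment"])
mod(s,c,.0465)
d=capture("scene");a=d["color"][150:280,160:340];save(d,"s7",cv2.resize(a,None,fx=4,fy=4,interpolation=cv2.INTER_CUBIC))
```

```text
[0.52685427 0.07272182 0.06114358] [179.89843876   0.21201881 -13.7367159 ] 0.02322868891358751 8.275 [-12.03920253   3.42814195  18.18380148] [1.09557766e+00 4.31157303e+00 4.12839589e-03]
front mid [32.7 -4.2 51.8] rear mid [-17.6  -1.7  57. ] yaw err deg -2.88 lead x 42.8
```

View pics/w7.png

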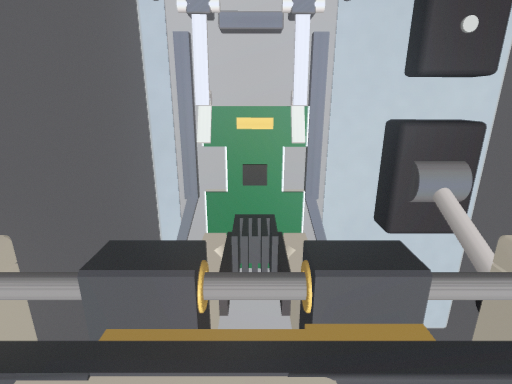

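View pics/s7.png

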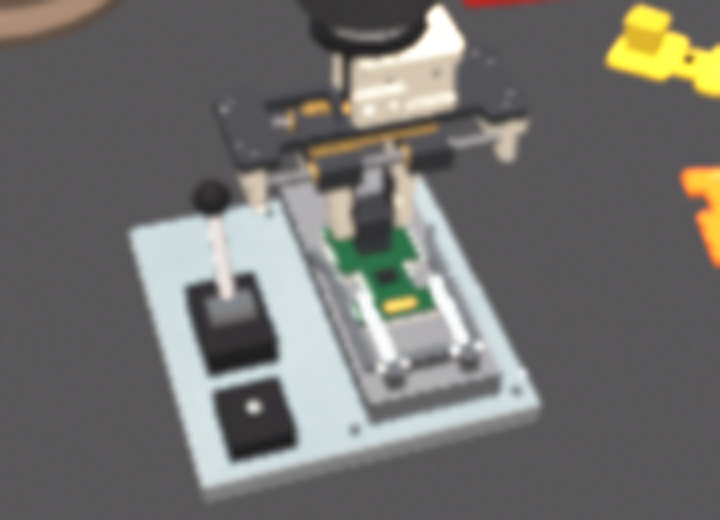

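Emit:
{"op": "apply_moves", "data": {
  "commands": [
    {"grip": 0.1, "dp": [2, 0, -0.7], "yaw": 0},
    {"grip": 0.1, "dp": [4, 0, -0.7], "yaw": 0},
    {"grip": 0.1, "dp": [6, 0, -0.7], "yaw": 0},
    {"grip": 0.1, "dp": [6, 0, -0.7], "yaw": 0}
  ]
}}

```text
time_s: 8.88
tcp_pos: [0.5321, 0.0715, 0.0612]
eef_rot: [179.9, 0.3, -13.7]
contact_force: [-10.2, 2.7, 11.3]
gripper_width: 0.0235
```

Run:
```python
from meas import *
import pickle
s=get_state();c=capture("wrist");save(c,"w8");pickle.dump((s,c),open("w8.pkl","wb"));print(s["tcp_pos"],s["eef_rot"],s["gripper_width"],s["time_s"],s["contact_force"],s["moment"])
d=capture("scene");a=d["color"][160:260,190:320];save(d,"s8",cv2.resize(a,None,fx=5.5,fy=5.5,interpolation=cv2.INTER_CUBIC))
```

```text
[0.53208231 0.07145408 0.06117328] [179.89179151   0.25795259 -13.73721991] 0.023529623252371908 8.875 [-10.24746453   2.71897262  11.34355676] [1.0564809  3.47167061 0.03756276]
```

View pics/w8.png

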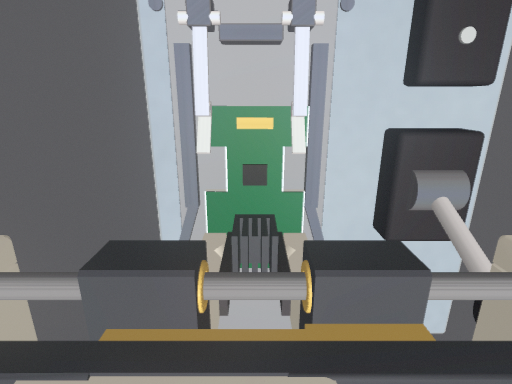

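View pics/s8.png

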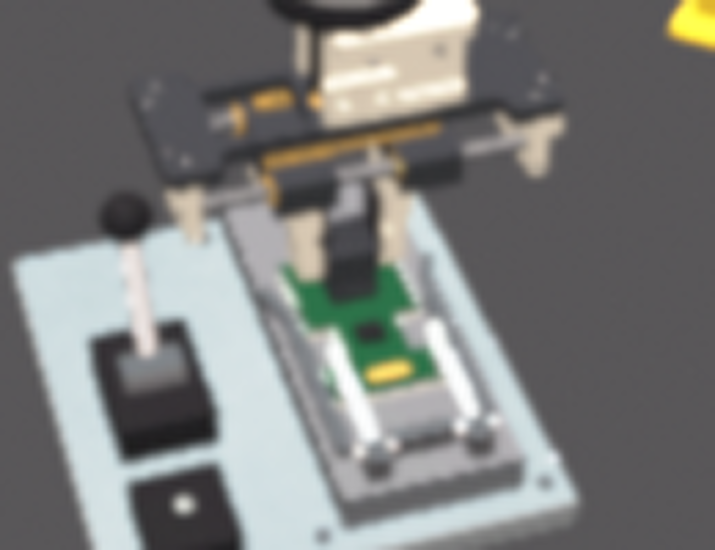

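Emit:
{"op": "apply_moves", "data": {
  "commands": [
    {"grip": 0.1, "dp": [4, 0, 0], "yaw": 0},
    {"grip": 0.1, "dp": [8, 0, 0], "yaw": 0},
    {"grip": 0.1, "dp": [12, 0, 0], "yaw": 0},
    {"grip": 0.1, "dp": [16, 0, 0], "yaw": 0},
    {"grip": 0.1, "dp": [16, 0, 0], "yaw": 0}
  ]
}}

```text
time_s: 9.6
tcp_pos: [0.5485, 0.0675, 0.0612]
eef_rot: [179.9, 0.2, -13.7]
contact_force: [-7.6, 1.4, 8.6]
gripper_width: 0.0238
```

Run:
```python
from meas import *
import pickle
s=get_state();c=capture("wrist");save(c,"w9");pickle.dump((s,c),open("w9.pkl","wb"));print(s["tcp_pos"],s["eef_rot"],s["gripper_width"],s["time_s"],s["contact_force"],s["moment"])
d=capture("scene");a=d["color"][160:260,190:320];save(d,"s9",cv2.resize(a,None,fx=5.5,fy=5.5,interpolation=cv2.INTER_CUBIC))
```

```text
[0.54851731 0.06751818 0.06119275] [179.9051331    0.19939768 -13.74461655] 0.02378256522251529 9.6 [-7.55623933  1.37106059  8.55709839] [ 0.62672862  2.50097311 -0.03717629]
```

View pics/w9.png

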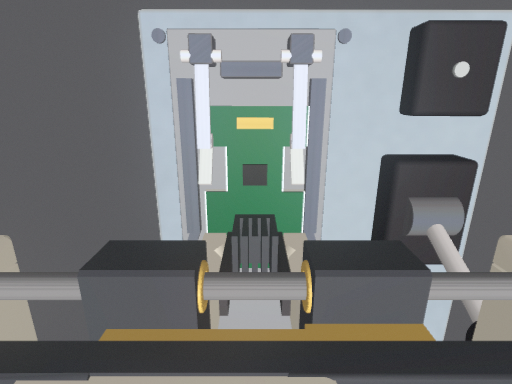

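View pics/s9.png

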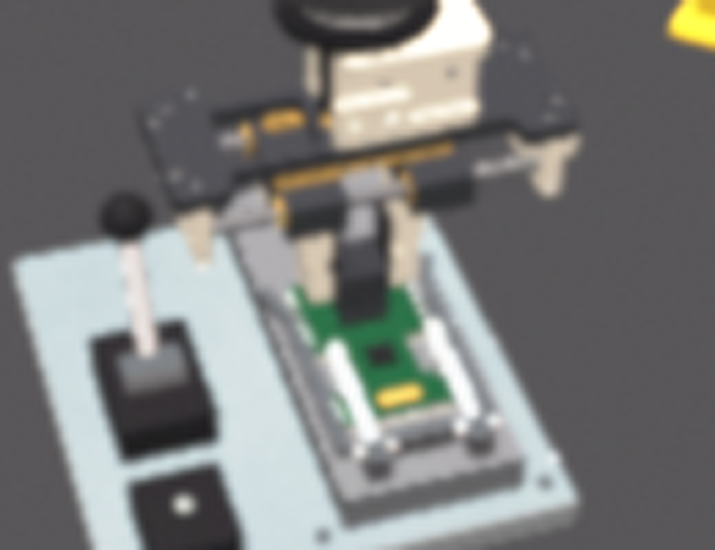

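Emit:
{"op": "apply_moves", "data": {
  "commands": [
    {"grip": 0.1, "dp": [3, 0, -0.3], "yaw": 0},
    {"grip": 0.1, "dp": [6, 0, -0.3], "yaw": 0},
    {"grip": 0.1, "dp": [9, 0, -0.3], "yaw": 0},
    {"grip": 0.1, "dp": [12, 0, -0.3], "yaw": 0},
    {"grip": 0.1, "dp": [12, 0, -0.3], "yaw": 0}
  ]
}}

```text
time_s: 10.32
tcp_pos: [0.5622, 0.0649, 0.0613]
eef_rot: [180.0, 0.0, -13.7]
contact_force: [-0.4, 0.4, -2.4]
gripper_width: 0.0238
```

```bash
cat > snap.py <<'E'
import sys
from meas import *
import pickle
n=sys.argv[1]
s=get_state();c=capture("wrist");save(c,"w"+n);pickle.dump((s,c),open(f"w{n}.pkl","wb"));print(s["tcp_pos"],s["eef_rot"],s["gripper_width"],s["time_s"],s["contact_force"],s["moment"])
th=np.radians(-13.72);ux=np.array([np.cos(th),np.sin(th)]);uy=np.array([-ux[1],ux[0]]);d=s["tcp_pos"][:2]*1000-[560.4,66.3];print("tcp jig",d@ux,d@uy)
d=capture("scene");a=d["color"][160:260,190:320];save(d,"s"+n,cv2.resize(a,None,fx=5.5,fy=5.5,interpolation=cv2.INTER_CUBIC))
E
python3 snap.py 10
```

```text
[0.56222242 0.06491906 0.06132668] [ 1.79980013e+02  3.33319889e-02 -1.37394447e+01] 0.023798022821761255 10.325 [-0.35597546  0.41899626 -2.36999454] [-0.01566132  0.0289675   0.01908256]
tcp jig 2.097952042304195 -0.9093031763610906
```

View pics/w10.png

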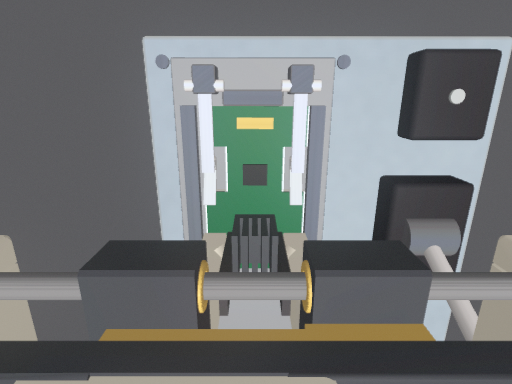

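View pics/s10.png

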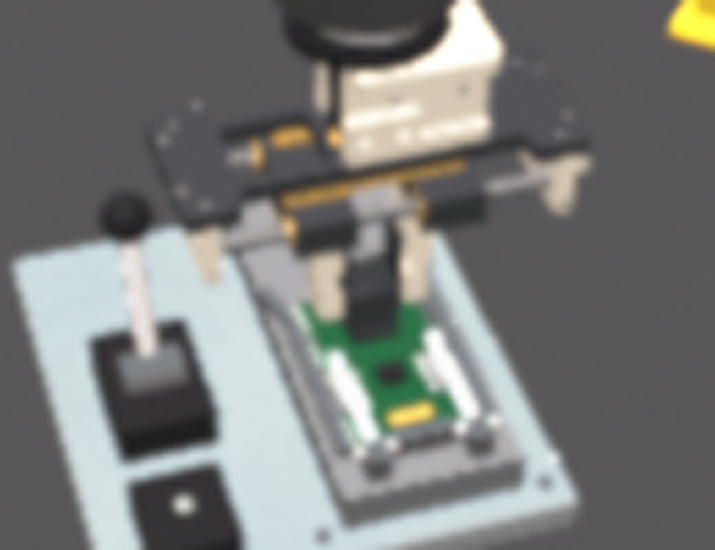

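The clips have dropped into the notches and the push force fell to zero. I push on gently until I feel the back stop.

Emit:
{"op": "apply_moves", "data": {
  "commands": [
    {"grip": 0.1, "dp": [1, 0, 0], "yaw": 0},
    {"grip": 0.1, "dp": [2, 0, 0], "yaw": 0},
    {"grip": 0.1, "dp": [3, 0, 0], "yaw": 0},
    {"grip": 0.1, "dp": [3, 0, 0], "yaw": 0}
  ]
}}

```text
time_s: 10.92
tcp_pos: [0.5624, 0.0645, 0.0613]
eef_rot: [179.9, 0.2, -13.7]
contact_force: [-10.9, 6.3, 3.9]
gripper_width: 0.0235
```

```bash
python3 snap.py 11
```

```text
[0.5624341  0.06450846 0.06128819] [179.93166213   0.24634521 -13.73730225] 0.023469504498883322 10.925 [-10.91882342   6.25883226   3.91835922] [2.04447312 3.8244399  0.16284724]
tcp jig 2.400973065913194 -1.2579744097877386
```

It is at the stop: 0.3 mm of travel for 12 N. I relax, release and rise.

Emit:
{"op": "apply_moves", "data": {
  "commands": [
    {"grip": 0.1, "dp": [-2, 0, 0], "yaw": 0},
    {"grip": 0.1, "dp": [-2, 0, 0], "yaw": 0},
    {"grip": 0.6, "dp": [-2, 0, 0], "yaw": 0},
    {"grip": 0.6, "dp": [-2, 0, 0], "yaw": 0},
    {"grip": 0.6, "dp": [-2, 0, 0], "yaw": 0},
    {"grip": 0.6, "dp": [-2, 0, -25], "yaw": 0},
    {"grip": 0.6, "dp": [-2, 0, -70], "yaw": 0},
    {"grip": 0.6, "dp": [-30, 0, -120], "yaw": 0},
    {"grip": 0.6, "dp": [-60, 0, -140], "yaw": 0},
    {"grip": 0.6, "dp": [-60, 0, -140], "yaw": 0},
    {"grip": 0.6, "dp": [-60, 0, -140], "yaw": 0}
  ]
}}

```text
time_s: 12.4
tcp_pos: [0.507, 0.0786, 0.2018]
eef_rot: [-180.0, -0.0, -13.7]
contact_force: [-0.5, 0.9, -0.6]
gripper_width: 0.0525
```

```bash
python3 snap.py 12
python3 - <<'E'
from h import *
import pickle
s,c=pickle.load(open("w12.pkl","rb"));a=c["color"][20:220,130:400];save(c,"w12c",cv2.resize(a,None,fx=2.96,fy=2.96,interpolation=cv2.INTER_CUBIC))
E
```

```text
[0.50702335 0.07864798 0.20177624] [-1.79976747e+02 -2.37867238e-02 -1.37011956e+01] 0.05252858575424313 12.4 [-0.51300075  0.88475678 -0.56655552] [-0.00136276 -0.02469812 -0.01455442]
tcp jig -54.78228156825341 -0.6640802241922202
```

View pics/w12c.png

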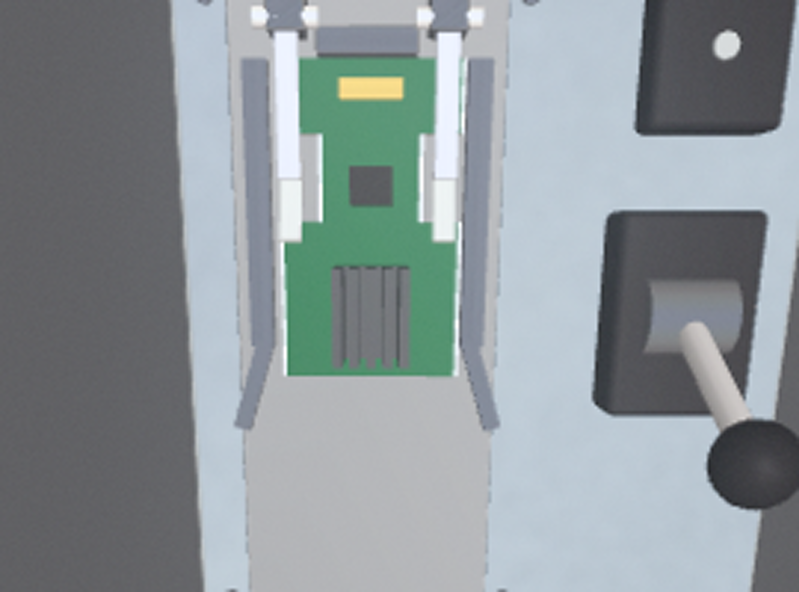

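View pics/s12.png

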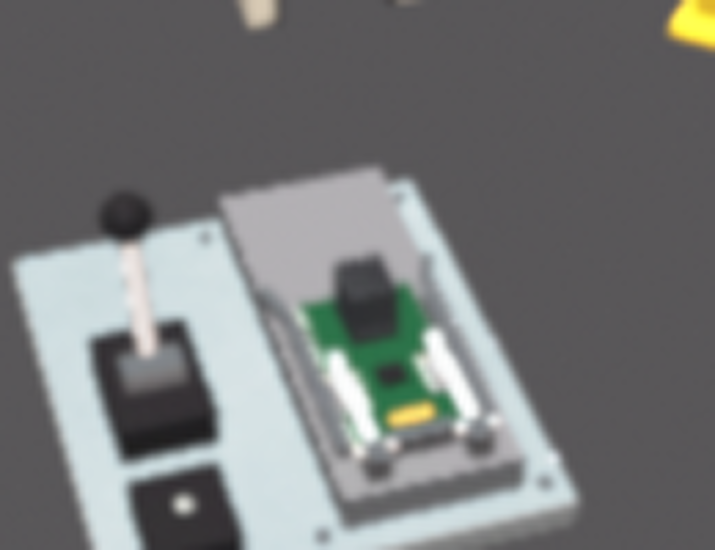

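Run:
```python
from h import *
import pickle
s,c=pickle.load(open("w12.pkl","rb"));C=cam(c,s)
th=np.radians(-13.72);ux=np.array([np.cos(th),np.sin(th)]);uy=np.array([-ux[1],ux[0]]);O=np.array([560.4,66.3])
def q(x,y,z): w=ray(C,[(130+x/2.96,20+y/2.96)],z)[0,:2]*1000-O;return (w@ux).round(1),(w@uy).round(1)
for n,a in dict(rearL=(286,375,.0465),rearR=(456,375,.0465),lead=(370,58,.0465),stopface=(370,57,.052),notchR_rear=(425,222,.0465),notchF=(425,134,.0465),kinkL=(273,345,.046),kinkR=(461,345,.046),lipL=(290,242,.053),lipR=(443,242,.053),knob=(755,464,.1102)).items(): print(n,q(*a))
```

```text
rearL (np.float64(-19.9), np.float64(28.2))
rearR (np.float64(-19.9), np.float64(-30.8))
lead (np.float64(79.6), np.float64(-0.9))
stopface (np.float64(78.9), np.float64(-0.9))
notchR_rear (np.float64(30.6), np.float64(-19.1))
notchF (np.float64(57.5), np.float64(-18.6))
kinkL (np.float64(-9.7), np.float64(32.5))
kinkR (np.float64(-9.7), np.float64(-32.3))
lipL (np.float64(24.3), np.float64(25.1))
lipR (np.float64(24.3), np.float64(-24.7))
knob (np.float64(-36.0), np.float64(-110.6))
```

The module is home: rear edge at -19.9 (nominal -20), lead at 79.6, lips at their rest position. The lever is still off. Next I close the gripper and go behind the knob.

Run:
```python
from h import *
th=np.radians(-13.72);ux=np.array([np.cos(th),np.sin(th)]);uy=np.array([-ux[1],ux[0]]);O=np.array([560.4,66.3])
for x,z in ((-78,.2),(-78,.098),(17,.098)):
    p=O+x*ux-110.5*uy;go((*p/1000,z),-13.72)
```

```text
dp [-23.2 109.6   1.1] yaw -0.0003 n 112.0 t 12.5
dp [-23.1 109.5 103.1] yaw -0.0003 n 152.0 t 12.5
dp [ 71.9 109.4 103. ] yaw -0.0003 n 167.0 t 12.5
```

Emit:
{"op": "apply_moves", "data": {
  "commands": [
    {"grip": 0, "dp": [-23, 55, 0], "yaw": 0},
    {"grip": 0, "dp": [-23, 109.5, 0], "yaw": 0},
    {"grip": 0, "dp": [-23, 109.5, 30], "yaw": 0},
    {"grip": 0, "dp": [-23, 109.5, 70], "yaw": 0},
    {"grip": 0, "dp": [-23, 109.5, 103], "yaw": 0},
    {"grip": 0, "dp": [-23, 109.5, 103], "yaw": 0},
    {"grip": 0, "dp": [-23, 109.5, 103], "yaw": 0}
  ]
}}

```text
time_s: 13.38
tcp_pos: [0.4594, -0.0224, 0.0993]
eef_rot: [180.0, -0.0, -13.7]
contact_force: [0.4, -0.5, -0.2]
gripper_width: 0.0003
```

```bash
python3 snap.py 13
```

```text
[ 0.45935921 -0.02237548  0.09933807] [ 1.79973237e+02 -1.00020569e-02 -1.37098535e+01] 0.00029451080360944743 13.375 [ 0.42955942 -0.54388477 -0.20034145] [ 0.04253356 -0.00080506 -0.00012742]
tcp jig -77.12592158330352 -110.109827977367
```

View pics/w13.png

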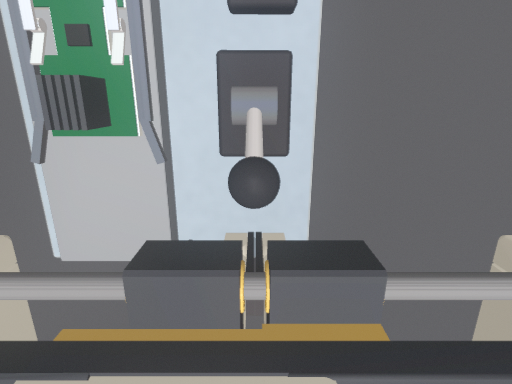

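View pics/s13.png

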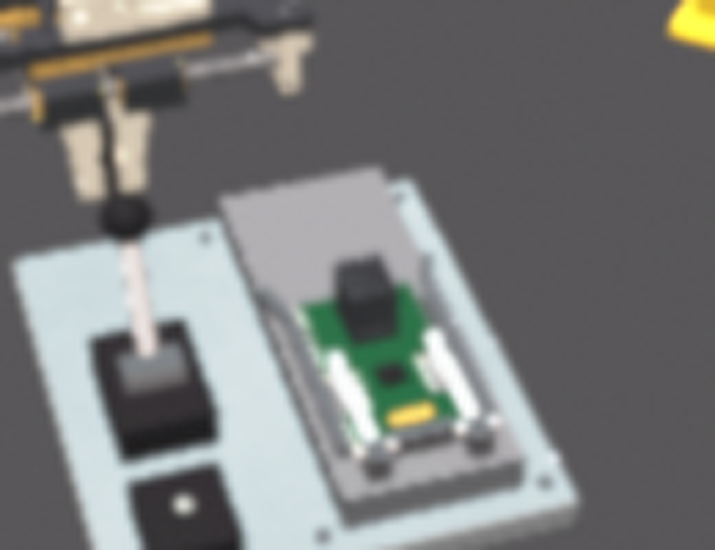

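The closed fingers sit straight behind the knob at (254,183). I push now.

Emit:
{"op": "apply_moves", "data": {
  "commands": [
    {"grip": 0, "dp": [12, 0, 0], "yaw": 0},
    {"grip": 0, "dp": [22, 0, 0], "yaw": 0},
    {"grip": 0, "dp": [31, 0, 0], "yaw": 0},
    {"grip": 0, "dp": [40, 0, 0], "yaw": 0},
    {"grip": 0, "dp": [49, 0, 0], "yaw": 0},
    {"grip": 0, "dp": [58, 0, 0], "yaw": 0},
    {"grip": 0, "dp": [67, 0, 0], "yaw": 0},
    {"grip": 0, "dp": [76, 0, 0], "yaw": 0},
    {"grip": 0, "dp": [84, 0, 0], "yaw": 0},
    {"grip": 0, "dp": [90, 0, 0], "yaw": 0},
    {"grip": 0, "dp": [90, 0, 0], "yaw": 0}
  ]
}}

```text
time_s: 14.85
tcp_pos: [0.5465, -0.0438, 0.0987]
eef_rot: [180.0, -0.0, -13.7]
contact_force: [-0.7, -0.3, -0.1]
gripper_width: 0.0003
```

```bash
python3 snap.py 14
```

```text
[ 0.54651714 -0.04379615  0.09874264] [ 1.79998563e+02 -1.97884068e-02 -1.37272401e+01] 0.0002619559893994261 14.85 [-0.67860425 -0.32789769 -0.14024171] [-0.00121445 -0.00490762 -0.03693233]
tcp jig 12.625575952318659 -110.24741102191939
```

View pics/w14.png

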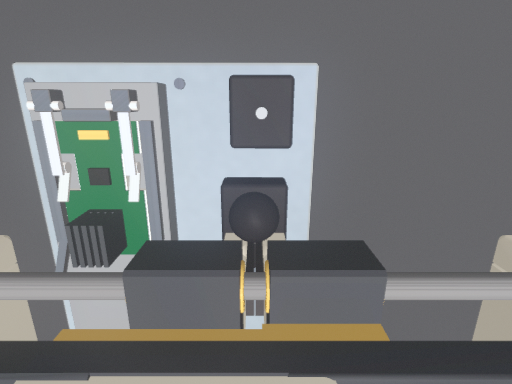

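Emit:
{"op": "apply_moves", "data": {
  "commands": [
    {"grip": 0, "dp": [2, 0, 0], "yaw": 0},
    {"grip": 0, "dp": [4, 0, 0], "yaw": 0},
    {"grip": 0, "dp": [5, 0, 0], "yaw": 0},
    {"grip": 0, "dp": [5, 0, 0], "yaw": 0}
  ]
}}

```text
time_s: 15.45
tcp_pos: [0.5494, -0.0447, 0.0984]
eef_rot: [180.0, 0.2, -13.7]
contact_force: [-5.4, 3.5, 2.9]
gripper_width: 0.0003
```

```bash
python3 snap.py 15
python3 - <<'E'
from h import *
import pickle
s,c=pickle.load(open("w15.pkl","rb"));C=cam(c,s)
th=np.radians(-13.72);ux=np.array([*(np.cos(th),np.sin(th)),0]);uy=np.array([-ux[1],ux[0],0]);O=np.array([.5604,.0663,0])
g=cv2.medianBlur(cv2.cvtColor(c["color"],cv2.COLOR_RGB2GRAY),3)
for a in (.35,.4,.45,.5):print(a,proj(C,O-.1105*uy+.08*np.sin(a)*ux+[0,0,.04+.08*np.cos(a)]))
save(c,"w15c",cv2.resize(c["color"][160:260,190:320],None,fx=6,fy=6))
E
```

```text
[ 0.54938273 -0.04470404  0.09844729] [ 1.79974154e+02  1.51150494e-01 -1.37352605e+01] 0.00028077337197533633 15.45 [-5.41394217  3.50067367  2.88950134] [1.17758968 2.14961078 0.07475003]
tcp jig 15.624729167199801 -110.44973931478167
0.35 [[254.68770291 241.17940407]]
0.4 [[254.68309518 233.29688927]]
0.45 [[254.67844305 225.44117073]]
0.5 [[254.67377614 217.66131267]]
```

View pics/w15c.png

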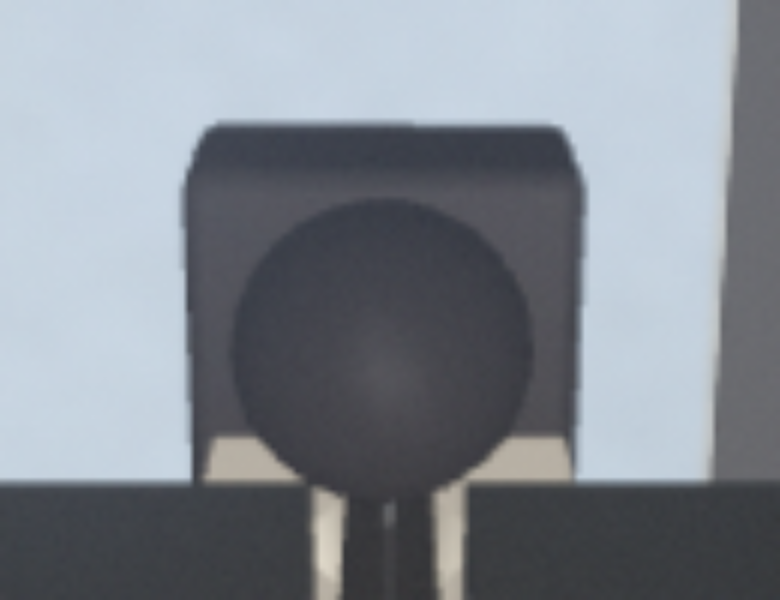

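The stop force is up to 6.5 N, and the knob at row 218 matches +0.5 rad. I add a small extra push, then back off and go clear.

Emit:
{"op": "apply_moves", "data": {
  "commands": [
    {"grip": 0, "dp": [1.5, 0, 0], "yaw": 0},
    {"grip": 0, "dp": [1.5, 0, 0], "yaw": 0},
    {"grip": 0, "dp": [-10, 0, 0], "yaw": 0},
    {"grip": 0, "dp": [-35, 0, 0], "yaw": 0},
    {"grip": 0, "dp": [-60, 0, -30], "yaw": 0},
    {"grip": 0, "dp": [-75, -30, -80], "yaw": 0},
    {"grip": 0, "dp": [-75, -80, -110], "yaw": 0},
    {"grip": 0, "dp": [-75, -100, -120], "yaw": 0},
    {"grip": 0, "dp": [-75, -100, -120], "yaw": 0},
    {"grip": 0, "dp": [-75, -100, -120], "yaw": 0}
  ]
}}

```text
time_s: 16.8
tcp_pos: [0.5009, 0.0694, 0.2177]
eef_rot: [179.9, 0.1, -13.7]
contact_force: [-0.1, -0.9, -0.8]
gripper_width: 0.0005
```

```bash
python3 snap.py 16;  python3 - <<'E'
from h import *
import pickle
s,c=pickle.load(open("w16.pkl","rb"));C=cam(c,s)
th=np.radians(-13.72);ux=np.array([*(np.cos(th),np.sin(th)),0]);uy=np.array([-ux[1],ux[0],0]);O=np.array([.5604,.0663,0])
for a in (.4,.45,.5):print(a,proj(C,O-.1105*uy+.08*np.sin(a)*ux+[0,0,.04+.08*np.cos(a)]))
t=capture("top");save(t,"t16")
E
```

```text
[0.50090515 0.0693893  0.21771078] [ 1.79938538e+02  8.04167247e-02 -1.37254115e+01] 0.000508422103932688 16.8 [-0.07950975 -0.92444806 -0.80824963] [-0.03071399  0.04244056 -0.03654846]
tcp jig -58.52995586236553 -11.109676898994703
0.4 [[376.7332515   88.03818846]]
0.45 [[376.48963788  83.37383075]]
0.5 [[376.15011608  78.85587997]]
```

View pics/w16.png

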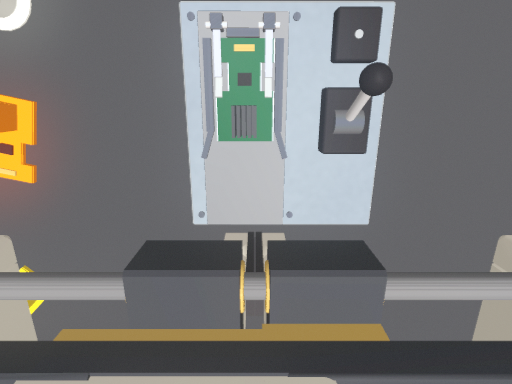

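View pics/s16.png

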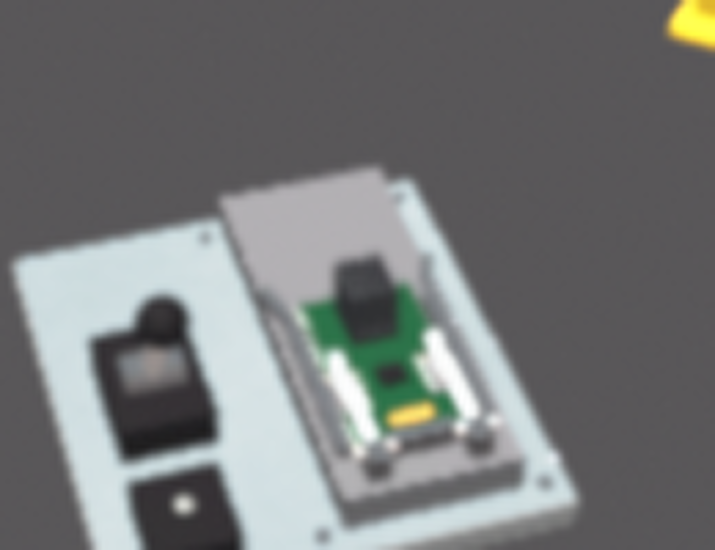

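View pics/t16.png

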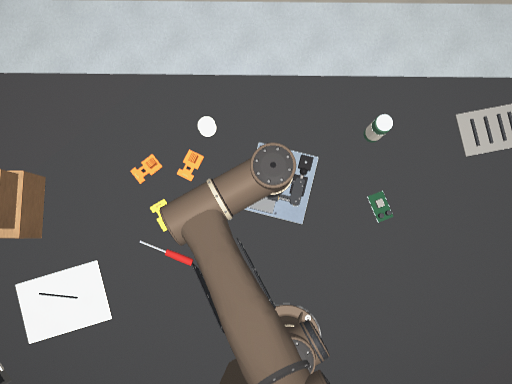

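The knob at (376,79) matches fully on (predicted 376.2, 78.9). The module and clips look the same as in the earlier check, and the spare, reel, can and screwdriver are where they were in the first picture. I hand the job in.

```bash
python3 -c "
from plant import close_job
print(close_job())"
```

```text
the job is handed in; nothing more can be done
None
```

The module is home against the back stop with both clips down in its notches. The lever, thrown only after that, is fully over towards the back-stop end. I handed the job in at about 17 s of the 61 s allowed.

- **Module:** I gripped it by its heatsink, laid it on the front of the deck and slid it under both clips. The push force dropped to zero as the clips snapped down. At the stop it moved only 0.3 mm for about 12 N. After release, its rear edge measured -19.9 mm and its leading edge 79.6 mm in jig x (nominal -20 and 80), with the clip lips back at their rest position.
- **Lever:** I pushed it with closed fingers until the stop pushed back at about 6.5 N. Its knob then appeared at (376,79), against a predicted (376.2, 78.9) for fully on.
- **Forces and bystanders:** The largest force I read was about 22 N, while pushing under the clips. In the last top view the spare board, reel, spray can and screwdriver are where they started.
- **Checks that disagreed:** One measurement of the module part-way through the slide showed a yaw of -2.9°, but the clips were hiding part of the plate. The views before and after were straight, so I discarded it. The module's lateral position at home read about 1 mm to the -y side, within the rails' play.

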